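Fit a wheel on a leaning gearbox axle and lock it with the keeper

ROBOT

A 6-joint arm with a two-finger parallel gripper is mounted at the origin on the work surface. World frame = base frame: x ahead of the robot, y to its left, z up, the work surface at z = 0. Lengths are in m, angles in rad, forces in N, time in s.
With the tool pointing down it reaches from about 0.15 to 0.775 m from the base axis. Payload 6.1 kg.
Tool frame: the origin (TCP) lies midway between the tips of the shut fingers; the grasp point (between the pads) lies 19 mm behind it (bot.grip_depth is the distance from the TCP to the grasp point, in m); z points along the fingers, y is the line along which they close (so a half turn about z gives the same grasp; the last joint's range is limited). The gripper opens to 85 mm and grips with 20 to 120 N. Pads are 22 mm wide; open, the fingers measure 114 mm over their backs; the gripper's body (76 mm by 85 mm) begins 54 mm behind the grasp point. The pads swing forward as they close: fully open they stand 13 mm farther back than shut.
Start: joints at [-1.257, 0.126, -0.04, 1.405, 0, 1.571], TCP at [0.162, -0.499, 0.231] pointing down, gripper open.
Joint ranges: [-2.72, 2.72], [-0.95, 1.95], [-1.27, 1.35], [-1.78, 2.02], [-1.46, 1.47], [-3.14, 3.14]. Speed limits (rad/s): [2.39, 2.39, 3.01, 3.14, 3.14, 3.14].

INTERFACE

Orientations are given as a unit quaternion [w, x, y, z].
In Python, from workcell import bot gives the robot as it stands. The module is installed in compiled form; this text tells all that it offers.
- The arm moves only by the shell command python3 -m pendant 'ROWS' [FORCE]. ROWS is a JSON object of lists of equal length, an entry for each row: "claw": the opening, from 0 (shut) to 1 (fully open); "slide": the shift along the tool's x, y, z scaled (see below), a list of three; "spin": the turn about the tool's z scaled (see below). A call has 1 to 5 rows; each row shifts and turns the commanded pose from where the row before left it, along the tool's axes as they then stand; what a row does not reach is not made up. The controller multiplies each number of a shift by 0.04 m and each number of a turn by 1.5 rad. A row lasts 1/12 s, in which the tool goes at most 41.7 mm and 7.16 degrees, less where a joint would pass 70% of its speed; a pose out of reach is approached as far as the arm can. A call with a number of a shift or a turn outside -1 to 1 is refused whole. A call with a gripper value outside its range is refused whole. The fingers move at their own pace and stop on an object; FORCE is the grip in N (left out, the last holds). Time passes only in rows, so rows that do not move let the fingers close. It gives the time, the measured TCP pose, the force, the opening and the grip force at its end, in the units of the state.
- bot.sense(): the state, without advancing time (a new reading comes with each control period).
- bot.capture(name): name is "side" or "top" or "wrist"; returns a dict with "pixels" (384x512x3 uint8, blue, green, red), "fx", "fy", "cx", "cy" (pixels), "eye" and "attitude" of the camera in the world. Camera axes: x right, y down, z forward; pixel columns grow to the right and rows downward; lengths in m; the calibration is good to about 2 mm. A picture is of the moment at which its call begins. There is no depth.
- bot.hand_in(): hands the job in; it is judged then, once.
The state is a dict: "time_s": time; "joint_positions": joint angles; "qd": joint speeds; "tau": joint torques, N m; "position": TCP position; "tool_rot": TCP orientation; "wrist_force": force on the tool from outside, world axes, zero at the start; "torque": the same for the moment, N m; "opening": opening from 0.0 (shut) to 1.0 (fully open); "grasp_force": force on a finger pad.
Only numpy, scipy, OpenCV 4.12 (cv2) and the standard library are available. Lean on these libraries where they do the work, as an engineer would, in place of code of your own. Each camera call takes 0.05 s, during which the arm holds its last target. There are 200 camera calls.

TASK

Take the smaller of the two wheels lying on the table, push it fully home onto the leaning axle of the gearbox in the angled stand, and then swing the metal keeper bar over the wheel, all the way to its stop, so that it lies across the hub and locks the wheel on. Leave the other loose things on the table where they are.

Things in the scene. Friction and masses are not known exactly. Their poses are not given: they have to be found in the camera images.
- wheel: The smaller wheel, to be fitted: yellow hub, black rubber tyre, 56 mm diameter, 24 mm wide, flat faces, round 16 mm bore right through, about 50 g. Starts lying flat on the table, left or right of the stand. Origin at the centre of its underside, z along the bore; same either way up. Its left and right (world y) sides are free for fingers.
- wheel_center (a point): Centre of the smaller wheel: on its bore axis, 12 mm from either face.
- gearbox: Matte black gearbox fixed in the angled steel stand. z is the axle's axis, leaning 30 deg from vertical, towards the robot (the stand is turned up to 20 deg about vertical). x runs up the sloping face, y across it to the left. Origin on the axle's axis at the shoulder that the fitted wheel rests on, 100 mm above the table. A wheel fully home has its centre at (0, 0, 12 mm).
- axle_tip (a point): Tip of the steel axle, 22.5 mm above the shoulder. Axle diameter 13 mm for 15 mm above the shoulder, then tapering to 6 mm at the tip. The shoulder is a round boss, 28 mm diameter, 15 mm proud of the gearbox's face (face: x -36 to 62, y -30 to 30, z -15 mm in the gearbox frame); both y sides of the fitted wheel are free for fingers.
- keeper_hinge (a point): On the keeper's hinge axis (parallel to the axle), at the underside of the bar: (46, 0, 26.5 mm) in the gearbox frame. The fixed hinge post below it is 12 mm in diameter: only 12 mm from the fitted tyre, no room for a finger there.
- keeper (a joint): Keeper bar angle a (rad). 0 = locked, at its stop, bar across the hub; opens to 2.6; starts at 1.7 to 2.5, clear of the wheel's way. The bar points from the hinge along (-cos a, sin a, 0) in the gearbox frame. Friction (about 1 N at the knob) keeps it where left. Bar: 14 mm wide, 6 thick, reaching 57 mm from the hinge, 2.5 mm above the face of a wheel fully home; strikes one that is not.
- keeper_knob (a point): Middle of the black upright round knob on the keeper bar, to push or pinch it by: 12 mm diameter, 18 mm tall, parallel to the axle, 46 mm from the hinge axis. This point is 9 mm above the bar's upper face, 9 mm below the knob's top.
- big_wheel_center (a point): Centre of the larger wheel, which is to stay: 78 mm diameter, 30 mm wide, same materials, bore only 8 mm; lies flat on the other side of the stand.
- sensor: Red plastic infrared distance sensor, 44 x 26 x 16 mm, loose bystander lying between robot and stand. Origin under its centre.
- battery_holder: Chrome battery holder for two cells, 66 x 34 x 17 mm, loose bystander. Origin under its centre.
- motor: Small loose black gear motor, about 71 x 29 x 22 mm, bystander. Origin under its gearbox half.
- spacer: Upright round brass spacer, 16 mm diameter, 30 mm tall, loose bystander. Origin under its centre.
- screwdriver: Screwdriver, 170 mm long, lying towards the right edge, loose bystander. Origin under its middle.
Not all that is in view belongs to the job. What is shaped like the wheel but orange or purple is not meant.

How it is judged:
By the outcome, as a careful person would: the job done as asked, in the order asked, and still so for the second after the job is handed in, with the robot touching nothing.
It also fails if it takes over 54 s, if anything falls off the work surface, if the arm or the gripper's body presses on something with over 40 N, if the wrist force passes 120 N, or if a joint passes its speed limit or range.

## Working session

There is one attempt and no reset: what is moved stays moved. The work goes in short steps, Python scripts to look and compute and a shell command to move; the robot and the scene stay as the last step left them, time stands still between calls to the robot, and variables do not carry over. Pictures are saved under pics/ and viewed, at most 10 in all, crops included, and the job is handed in when it is done.

```bash
mkdir -p pics; cat > h.py <<'E'
import numpy as np, cv2
from workcell import bot
from scipy.spatial.transform import Rotation as R
def rot(q): return R.from_quat([q[1],q[2],q[3],q[0]]).as_matrix()
def cam(n):
    c=bot.capture(n); a=np.array(c["attitude"]); c["R"]=a if a.shape==(3,3) else rot(a); c["eye"]=np.array(c["eye"]); return c
def ray(c,u,v):
    d=c["R"]@np.array([(u-c["cx"])/c["fx"],(v-c["cy"])/c["fy"],1]); return d/np.linalg.norm(d)
def onz(c,u,v,z):
    d=ray(c,u,v); return c["eye"]+d*(z-c["eye"][2])/d[2]
def proj(c,p):
    q=c["R"].T@(np.array(p)-c["eye"]); return np.array([c["fx"]*q[0]/q[2]+c["cx"],c["fy"]*q[1]/q[2]+c["cy"]])
def tri(L):
    A=np.zeros((3,3));b=np.zeros(3)
    for c,u,v in L:
        d=ray(c,u,v);P=np.eye(3)-np.outer(d,d);A+=P;b+=P@c["eye"]
    return np.linalg.solve(A,b)
E
python3 - <<'E'
from h import *
ims=[]
for n in ("side","top"):
    c=cam(n); print(n,c["eye"],c["R"].round(3).tolist(),c["fx"],c["cx"],c["cy"]); cv2.imwrite(f"pics/{n}0.png",cv2.resize(c["pixels"],(800,600)))
s=bot.sense();print(s)
E
```

```text
side [0.06000499 0.83452023 0.71646962] [[-0.891, -0.225, 0.394], [-0.453, 0.479, -0.752], [-0.019, -0.849, -0.529]] 396.7302501373005 260.5881272203136 199.91288364359605
top [ 0.33649293 -0.0134125   1.10203426] [[-0.012, -0.987, 0.159], [-1.0, 0.01, -0.011], [0.009, -0.159, -0.987]] 369.4869929744131 251.05100195028814 195.44295659516257
{'time_s': 0.1, 'joint_positions': array([-1.25698059e+00,  1.26343934e-01, -4.05292894e-02,  1.40539930e+00,
        1.38623140e-05,  1.57081143e+00]), 'qd': array([ 0.00159641, -0.00043528,  0.00362137, -0.00132872, -0.00088052,
       -0.00077833]), 'tau': array([ 5.69373351e-04, -4.36907172e+01,  3.53604162e+01,  1.36697001e-02,
       -6.41187080e-05, -4.16843093e-08]), 'position': array([ 0.1619501 , -0.49900111,  0.23058342]), 'tool_rot': array([-7.30111983e-04,  9.87716108e-01,  1.56257307e-01, -1.08498111e-04]), 'wrist_force': array([ 0.2310375 , -0.00798622, -0.19702326]), 'torque': array([ 0.00991609, -0.01248315,  0.00181256]), 'grasp_force': 0.0, 'opening': 1.0014824558356537}
```

View pics/side0.png

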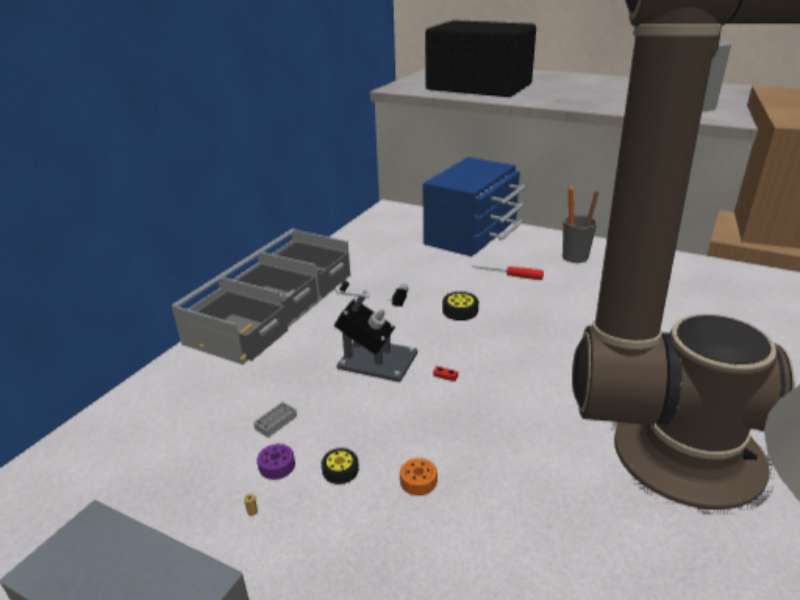

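View pics/top0.png

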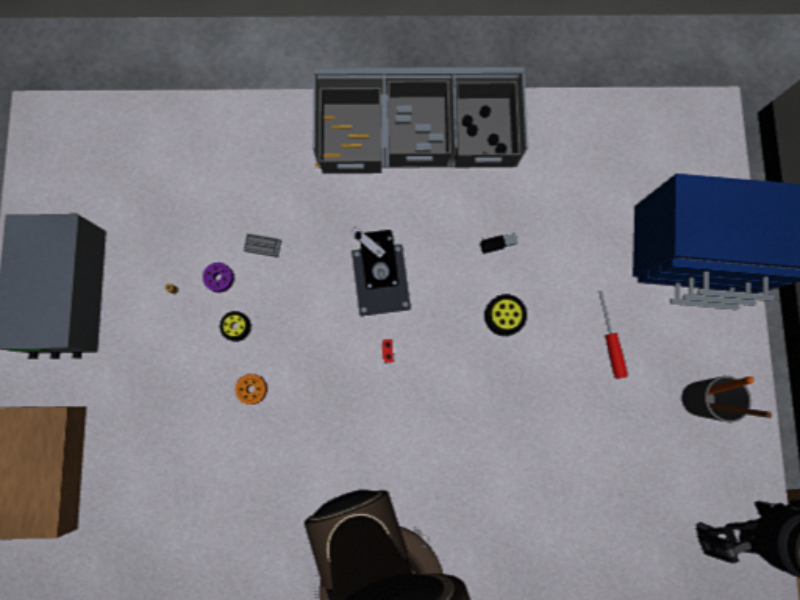

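Side view: small wheel at about (340,465)/800 and stand axle at (378,318). Top view: small wheel (235,326), axle (380,270), keeper bar (370,243), knob (358,232). The big wheel is on the right at (506,315).

```bash
python3 - <<'E'
from h import *
t=cam("top"); s=cam("side")
def yel(c,z):
    h=cv2.cvtColor(c["pixels"],cv2.COLOR_BGR2HSV); m=cv2.inRange(h,(24,120,80),(36,255,255))
    m=cv2.morphologyEx(m,cv2.MORPH_CLOSE,np.ones((7,7)))
    n,l,st,ce=cv2.connectedComponentsWithStats(m)
    for i in range(1,n):
        if st[i,4]>60: print(st[i],ce[i],onz(c,*ce[i],z).round(4))
yel(t,.024);yel(s,.024)
k=.64
P=lambda z,L:[onz(t,u*k,v*k,z).round(4).tolist() for u,v in L]
print("plate",P(.005,[(353,250),(361,315),(410,306),(402,245)]))
print("tip",tri([(t,380*k,268*k),(s,378*k,314*k)]))
print("hinge/knob top",P(.16,[(382,255),(358,232)]))
a=cv2.resize(t["pixels"][125:215,205:285],None,fx=5,fy=5,interpolation=cv2.INTER_CUBIC)
b=cv2.resize(s["pixels"][165:255,200:275],None,fx=5,fy=5,interpolation=cv2.INTER_CUBIC)
cv2.imwrite("pics/z.png",np.hstack([a,b]))
E
```

```text
[315 192  19  19 290] [323.93103448 200.7137931 ] [ 0.4925 -0.2406  0.024 ]
[143 202  14  13 151] [149.32450331 207.98013245] [0.4762 0.2732 0.024 ]
[286 187  17  10 131] [294.34351145 191.84732824] [ 0.4948 -0.2452  0.024 ]
[209 288  17  14 183] [216.78142077 294.49180328] [0.4763 0.2762 0.024 ]
plate [[0.6239, 0.0498, 0.005], [0.4954, 0.0345, 0.005], [0.512, -0.0598, 0.005], [0.6331, -0.0461, 0.005]]
tip [ 0.56236603 -0.00441572  0.10651703]
hinge/knob top [[0.5742, -0.0077, 0.16], [0.6145, 0.0324, 0.16]]
```

View pics/z.png

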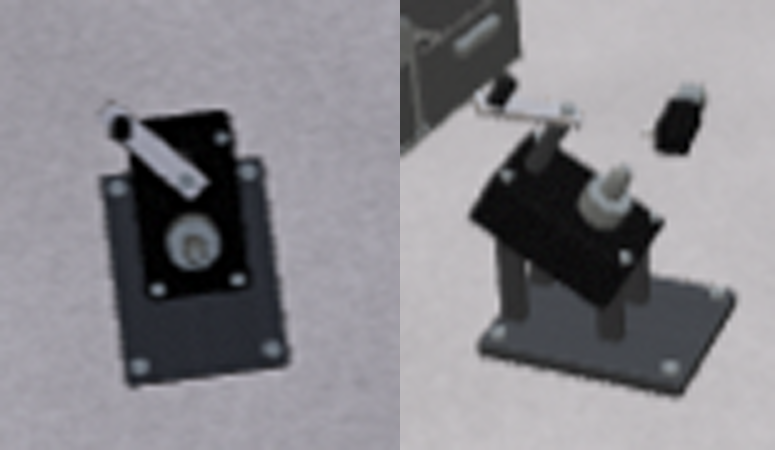

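Zoomed crop: in the top half tip at crop (196,260), hinge screw (188,182), knob (120,127); in the side half tip at (222,170), hinge screw (168,108), knob (100,92). The stand yaw is about 7.8°.

```bash
cat >> h.py <<'E'
def gb(psi):
    c,s=np.cos(psi),np.sin(psi); h=np.sqrt(3)/2
    return np.array([[h*c,-s,-.5*c],[h*s,c,-.5*s],[.5,0,h]])
def to(p,yaw=None):  # slide units from current pose to p, and spin units to put tool x at yaw
    s=bot.sense(); M=rot(s["tool_rot"]); d=M.T@(np.array(p)-s["position"])/.04
    y=np.arctan2(M[1,0],M[0,0]); print("t",round(s["time_s"],2),"pos",s["position"].round(4),"yawdeg",round(np.degrees(y),2),"slide",d.round(2),"spin",None if yaw is None else round((y-yaw)/1.5,4))
E
python3 - <<'E'
from h import *
t=cam("top"); s=cam("side")
T=lambda u,v:(t,205+u/5-.4,125+v/5-.4); S=lambda u,v:(s,200+u/5-.4,165+v/5-.4)
psi=np.radians(7.8);G=gb(psi)
print("tip tri",tri([T(196,260),S(222,170)]),"onz",onz(*T(196,260),.1195),onz(*S(222,170),.1195))
tip=onz(*T(196,260),.1195); O=tip-G@[0,0,.0225]; print("O",O)
b=onz(*T(193,242),.1); print("boss",b)
for n,p in (("hinge",tri([T(188,182),S(168,108)])),("knob",tri([T(121,127),S(100,92)]))): print(n,p,(G.T@(p-O)).round(4))
to([.476,.275,.12],psi)
E
```

```text
tip tri [ 0.54997741 -0.00432402  0.11690588] onz [ 0.54708526 -0.00531281  0.1195    ] [ 5.50477532e-01 -4.12616465e-04  1.19500000e-01]
O [ 0.55823117 -0.00378601  0.10001443]
boss [ 0.56147963 -0.00357387  0.1       ]
hinge [ 0.5834222  -0.00125018  0.15172681] [ 0.0478 -0.0009  0.0321]
knob [0.60665708 0.03274973 0.17423569] [0.083  0.0296 0.0378]
t 0.3 pos [ 0.162  -0.4992  0.231 ] yawdeg 17.98 slide [ 13.44 -15.99   2.78] spin 0.1184
```

```bash
for i in 1 2 3 4; do python3 -m pendant '{"claw":[1,1,1,1,1],"slide":[[0.6,-0.72,0],[0.6,-0.72,0],[0.6,-0.72,0],[0.6,-0.72,0],[0.6,-0.72,0]],"spin":[0,0,0,0,0]}' 20 | tail -c 300; done
python3 -m pendant '{"claw":[1,1,1,1,1],"slide":[[0.6,-0.72,0],[0.6,-0.72,0],[0,0,0.4],[0,0,0.4],[0,0,0]],"spin":[0,0,0.059,0.059,0]}' 
python3 - <<'E'
from h import *
to([.476,.275,.12],np.radians(7.8))
c=cam("wrist"); print(c["eye"],c["R"].round(2).tolist(),c["fx"]); cv2.imwrite("pics/w1.png",c["pixels"])
E
```

```text
time_s: 0.72
position: [0.2318, -0.3238, 0.2312]
tool_rot: [0.0, 0.988, 0.156, 0.0]
wrist_force: [0.6, 0.0, 0.3]
opening: 1.003
grasp_force: 0.0
time_s: 1.13
position: [0.3015, -0.1497, 0.2315]
tool_rot: [0.0, 0.988, 0.156, 0.0]
wrist_force: [2.1, 0.2, -1.2]
opening: 1.0
grasp_force: 0.0
time_s: 1.55
position: [0.3713, 0.0247, 0.2316]
tool_rot: [0.0, 0.988, 0.156, 0.001]
wrist_force: [0.1, -1.2, 0.2]
opening: 0.999
grasp_force: 0.0
time_s: 1.97
position: [0.4497, 0.1732, 0.2315]
tool_rot: [-0.011, 0.984, 0.177, -0.002]
wrist_force: [0.7, -0.0, -0.2]
opening: 0.995
grasp_force: 0.0
time_s: 2.38
position: [0.4984, 0.1687, 0.1977]
tool_rot: [-0.038, 0.989, 0.14, -0.014]
wrist_force: [-0.5, 0.8, 0.0]
opening: 0.998
grasp_force: 0.0
t 2.38 pos [0.4984 0.1687 0.1977] yawdeg 16.2 slide [ 0.23 -2.54  2.15] spin 0.0977
[0.57488138 0.17878844 0.33828629] [[0.28, -0.91, -0.32], [-0.96, -0.29, -0.01], [-0.08, 0.31, -0.95]] 316.45134326100236
```

View pics/w1.png

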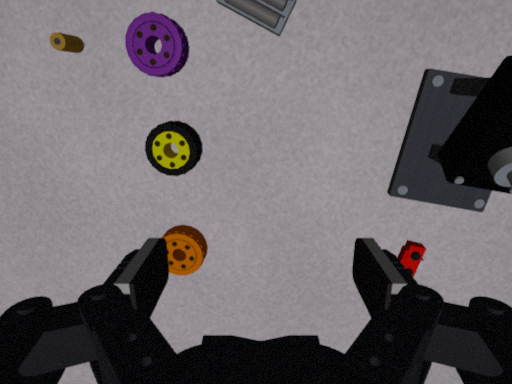

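Wrist view: small wheel at (173,150), clear of its neighbours; the tool came out slightly tilted, probably joint 6 at its limit. I'll unwind by the half turn.

```bash
python3 -c "
from h import *
print(bot.sense()['joint_positions'].round(3))"
for i in 1 2 3 4 5; do python3 -m pendant '{"claw":[1,1,1,1,1],"slide":[[0,0,0],[0,0,0],[0,0,0],[0,0,0],[0,0,0]],"spin":[-0.08,-0.08,-0.08,-0.08,-0.08]}' | sed -n 2,3p; done
python3 -c "
from h import *
s=bot.sense();print(s['joint_positions'].round(3),rot(s['tool_rot']).round(3))
to([.476,.275,.12],np.radians(187.8))"
```

```text
[ 0.283  0.141 -0.094  1.35   0.08   3.141]
position: [0.4985, 0.1718, 0.2022]
tool_rot: [-0.041, 0.901, 0.432, 0.002]
position: [0.4985, 0.1719, 0.2022]
tool_rot: [-0.038, 0.733, 0.679, 0.014]
position: [0.4985, 0.1719, 0.2022]
tool_rot: [-0.032, 0.5, 0.865, 0.024]
position: [0.4985, 0.1719, 0.2022]
tool_rot: [-0.024, 0.222, 0.974, 0.033]
position: [0.4985, 0.1719, 0.2022]
tool_rot: [-0.013, -0.076, 0.996, 0.039]
[ 0.287  0.138 -0.091  1.351  0.081  0.135] [[-0.988 -0.15  -0.032]
 [-0.152  0.986  0.075]
 [ 0.02   0.079 -0.997]]
t 4.52 pos [0.4985 0.1719 0.2022] yawdeg -171.26 slide [0.12 2.46 2.26] spin -4.1779
```

Tilt of about 4° is tolerable: wheel bore has slack. Going to the wheel.

```bash
python3 -m pendant '{"claw":[1,1,1,1,1],"slide":[[0,0.6,0.3],[0,0.6,0.3],[0,0.6,0.3],[0,0.6,0.4],[0,0,0]],"spin":[0,0,0,0,0]}' | sed -n 2,3p; python3 - <<'E'
from h import *
to([.476,.2745,.003])
c=cam("wrist"); h=cv2.cvtColor(c["pixels"],cv2.COLOR_BGR2HSV); m=cv2.inRange(h,(24,120,80),(36,255,255))
m=cv2.morphologyEx(m,cv2.MORPH_CLOSE,np.ones((9,9)))
n,l,st,ce=cv2.connectedComponentsWithStats(m)
for i in range(1,n):
    if st[i,4]>300: print(st[i],ce[i],onz(c,*ce[i],.024).round(4))
E
```

```text
position: [0.4814, 0.2732, 0.1552]
tool_rot: [-0.015, -0.074, 0.996, 0.039]
t 4.93 pos [0.4814 0.2732 0.1552] yawdeg -171.41 slide [ 0.04 -0.25  3.8 ] spin None
[ 229  149   45   45 1410] [250.70425532 171.18865248] [0.4757 0.2741 0.024 ]
```

```bash
python3 -m pendant '{"claw":[1,1,1,1,1],"slide":[[0.04,-0.25,0.7],[0,0,0.9],[0,0,0.9],[0,0,0.9],[0,0,0.4]],"spin":[0,0,0,0,0]}' 25 ; python3 -m pendant '{"claw":[0.6,0.5,0.4,0.4,0.4],"slide":[[0,0,0],[0,0,0],[0,0,0],[0,0,0],[0,0,0]],"spin":[0,0,0,0,0]}'; python3 -m pendant '{"claw":[0.4,0.4,0.4,0.4,0.4],"slide":[[0,0,0],[0,0,0],[0,0,0],[0,0,0],[0,0,0]],"spin":[0,0,0,0,0]}'
```

```text
time_s: 5.4
position: [0.4762, 0.2697, 0.0016]
tool_rot: [-0.015, -0.072, 0.997, 0.037]
wrist_force: [0.4, -1.2, -1.6]
opening: 1.001
grasp_force: 0.0
time_s: 5.82
position: [0.4796, 0.2715, 0.0069]
tool_rot: [-0.012, -0.072, 0.997, 0.039]
wrist_force: [-0.5, -0.9, 5.5]
opening: 0.649
grasp_force: 26.9
time_s: 6.23
position: [0.4796, 0.2715, 0.0069]
tool_rot: [-0.012, -0.072, 0.997, 0.039]
wrist_force: [0.2, 0.0, 7.4]
opening: 0.651
grasp_force: 27.1
```

```bash
python3 -m pendant '{"claw":[0.4,0.4,0.4,0.4,0.4],"slide":[[0,0,-0.5],[0,0,-1],[0,0,-1],[0,0,-1],[0,0,-1]],"spin":[0,0,0,0,0]}'|sed -n 2,7p; python3 -m pendant '{"claw":[0.4,0.4,0.4,0.4,0.4],"slide":[[0,0,-0.8],[-0.3,-0.8,0],[-0.3,-0.8,0],[-0.3,-0.8,0],[-0.3,-0.8,0]],"spin":[0,0,0,0,0]}'|sed -n 2,3p;  python3 -m pendant '{"claw":[0.4,0.4,0.4,0.4,0.4],"slide":[[-0.2,-0.8,0],[-0.2,-0.8,0],[-0.2,-0.8,0],[0,0,0],[0,0,0]],"spin":[0,0,0,0,0]}'
python3 - <<'E'
from h import *
to([.549,-.0075,.167],np.radians(187.8-360))
E
```

```text
position: [0.4837, 0.2573, 0.1868]
tool_rot: [-0.013, -0.072, 0.997, 0.038]
wrist_force: [1.1, 0.8, -0.4]
opening: 0.65
grasp_force: 26.9
position: [0.5515, 0.1348, 0.2061]
tool_rot: [-0.013, -0.073, 0.997, 0.038]
time_s: 7.48
position: [0.5886, 0.0431, 0.1969]
tool_rot: [-0.014, -0.071, 0.997, 0.038]
wrist_force: [-0.8, 0.5, -0.9]
opening: 0.649
grasp_force: 26.9
t 7.48 pos [0.5886 0.0431 0.1969] yawdeg -171.85 slide [ 1.14 -1.17  0.68] spin 0.0041
```

```bash
python3 -m pendant '{"claw":[0.4,0.4,0.4,0.4,0.4],"slide":[[0,0,-0.4],[0.57,-0.58,0],[0.57,-0.58,0],[0,0,0.9],[0,0,0]],"spin":[0,0,0,0,0]}'
python3 - <<'E'
from h import *
to([.549,-.0075,.167])
a=cam("side");w=cam("top");print(proj(a,[.56,0,.12]))
A=cv2.resize(a["pixels"][130:250,190:290],(500,600),interpolation=cv2.INTER_CUBIC)
cv2.imwrite("pics/p1.png",A)
t=cam("top"); s=a
h=cv2.cvtColor(s["pixels"],cv2.COLOR_BGR2HSV); m=cv2.inRange(h,(24,120,60),(36,255,255)); m[:,280:]=0; m[260:]=0
ys,xs=np.nonzero(m); print(len(xs),xs.mean() if len(xs) else 0,ys.mean() if len(ys) else 0)
E
```

```text
time_s: 7.9
position: [0.5452, -0.0058, 0.17]
tool_rot: [-0.017, -0.072, 0.997, 0.039]
wrist_force: [-0.7, -0.6, -1.4]
opening: 0.652
grasp_force: 27.0
t 7.9 pos [ 0.5452 -0.0058  0.17  ] yawdeg -171.68 slide [-0.09 -0.06  0.07] spin None
[241.02348441 197.77802044]
51 248.92156862745097 177.68627450980392
```

View pics/p1.png

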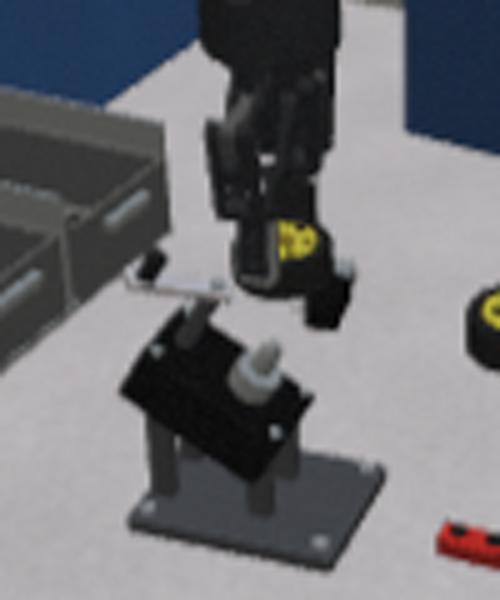

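The wheel is gripped and seems to have already pivoted towards the robot: hub face visible at (297,240), axle tip at (268,350). Check from the wrist camera.

```bash
python3 - <<'E'
from h import *
w=cam("wrist"); cv2.imwrite("pics/w2.png",w["pixels"]); np.savez("w2.npz",**{k:w[k] for k in("eye","R","fx","fy","cx","cy")})
print(w["eye"]); print(proj(w,[.549,-.0045,.1195]))
E
```

```text
[ 0.48041063 -0.02704171  0.31875921]
[255.08375894 204.77843936]
```

View pics/w2.png

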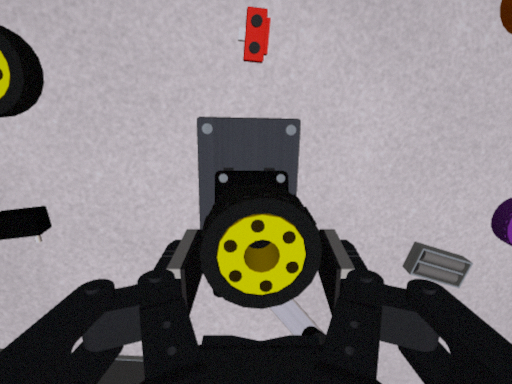

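Hub ellipse at (261,254) with bore (262,256): the wheel is still flat. I'll pre-tilt it by pressing its far rim on the axle tip, then insert.

```bash
python3 - <<'E'
from h import *
w=np.load("w2.npz"); print(onz(w,261.5,254,.187))
E
python3 -m pendant '{"claw":[0.4,0.4,0.4,0.4,0.4],"slide":[[0.46,0,0],[0,0,0.5],[0,0,0.5],[0,0,0.1],[0,0,0]],"spin":[0,0,0,0,0]}'
python3 -m pendant '{"claw":[0.4,0.4,0.4,0.4,0.4],"slide":[[0,0,0.08],[0,0,0.08],[0,0,0.08],[0,0,0],[0,0,0]],"spin":[0,0,0,0,0]}'
```

```text
[ 0.54932237 -0.00580122  0.187     ]
time_s: 8.52
position: [0.5296, -0.0049, 0.1309]
tool_rot: [-0.014, -0.073, 0.997, 0.038]
wrist_force: [0.3, -0.6, -0.5]
opening: 0.653
grasp_force: 27.0
time_s: 8.93
position: [0.529, -0.0045, 0.1225]
tool_rot: [-0.013, -0.072, 0.997, 0.039]
wrist_force: [-4.1, 1.0, 5.9]
opening: 0.647
grasp_force: 26.0
```

```bash
python3 -m pendant '{"claw":[0.4,0.4,0.4,0.4,0.4],"slide":[[0,0,0.08],[0,0,0.08],[0,0,0.08],[0,0,0],[0,0,0]],"spin":[0,0,0,0,0]}'|sed -n 2,7p
python3 - <<'E'
from h import *
w=cam("wrist"); a=cam("side")
h=cv2.cvtColor(w["pixels"],cv2.COLOR_BGR2HSV); m=cv2.inRange(h,(22,120,40),(38,255,255)); m=cv2.morphologyEx(m,cv2.MORPH_CLOSE,np.ones((25,25)))
c=[c for c in cv2.findContours(m,0,1)[0] if cv2.contourArea(c)>2000 and cv2.boundingRect(c)[0]>100]
print([cv2.fitEllipse(x) for x in c])
A=cv2.resize(a["pixels"][130:250,190:290],(500,600),interpolation=cv2.INTER_CUBIC)
B=cv2.resize(w["pixels"][180:330,170:345],(300,257))
A[:257,200:]=np.where(True,B,0); cv2.imwrite("pics/p2.png",A)
E
```

```text
position: [0.5282, -0.0035, 0.1127]
tool_rot: [-0.014, -0.072, 0.997, 0.039]
wrist_force: [-5.0, 1.4, 4.6]
opening: 0.647
grasp_force: 25.5
[((260.8558654785156, 244.3811798095703), (89.27611541748047, 91.10761260986328), 162.89109802246094)]
```

View pics/p2.png

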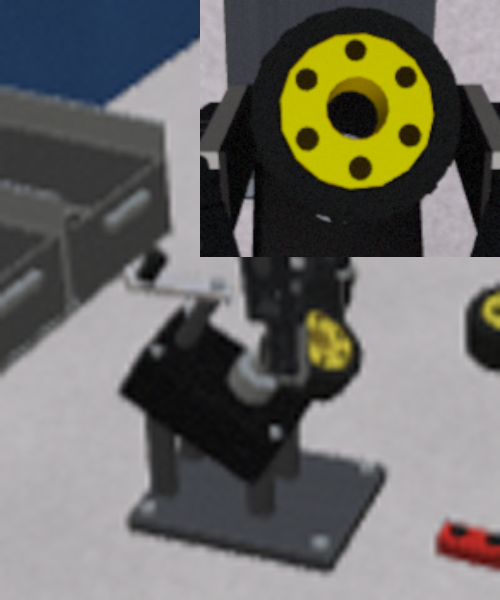

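Wheel is now tilted roughly 25–30° toward the robot (hub nearly circular from the wrist, ellipse at (261,244)). Back off upward and measure it against the axle.

```bash
python3 -m pendant '{"claw":[0.4,0.4,0.4,0.4,0.4],"slide":[[0,0,-0.6],[0,0,-0.6],[0,0,-0.2],[0,0,0],[0,0,0]],"spin":[0,0,0,0,0]}'|sed -n 2,7p
cat >> h.py <<'E'
def hub(th=.5):
    w=cam("wrist"); h=cv2.cvtColor(w["pixels"],cv2.COLOR_BGR2HSV); m=cv2.inRange(h,(22,120,40),(38,255,255)); m=cv2.morphologyEx(m,cv2.MORPH_CLOSE,np.ones((25,25)))
    c=max([c for c in cv2.findContours(m,0,1)[0] if cv2.boundingRect(c)[0]>100],key=cv2.contourArea)
    e=cv2.fitEllipse(c); p=bot.sense()["position"]; n=np.array([-np.sin(th)*.99,-np.sin(th)*.136,np.cos(th)])
    f=onz(w,*e[0],p[2]+.005+.012*n[2]); print("ell",np.round(e[0]+e[1],1),"face",f.round(4),"depth",((f-w["eye"])@w["R"][:,2]).round(4),"centre-TCP",(f-.012*n-p).round(4))
    return w
E
python3 - <<'E'
from h import *
w=hub(); d=bot.sense()
G=gb(np.radians(7.8)); O=np.array([.56,-.003,.1])
print(O+G@[0,0,.04])
print("tip px",proj(w,O+G@[0,0,.0225])); cv2.imwrite("pics/w3.png",w["pixels"])
to([.54,-.0057,.13],np.radians(-172.2))
E
```

```text
position: [0.5311, -0.0084, 0.1676]
tool_rot: [-0.013, -0.072, 0.997, 0.038]
wrist_force: [1.0, 0.6, -0.8]
opening: 0.647
grasp_force: 26.7
ell [260.7 244.8  89.3  91.4] face [ 0.5251 -0.0105  0.1823] depth 0.1419 centre-TCP [ 0.0003 -0.0014  0.005 ]
[ 0.54018504 -0.00571431  0.13464102]
tip px [256.87036644 234.71807089]
t 9.92 pos [ 0.5305 -0.0083  0.1668] yawdeg -171.67 slide [-0.26 -0.04  0.91] spin 0.0062
```

View pics/w3.png

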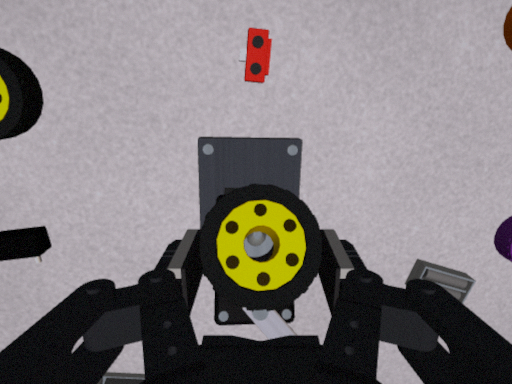

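Axle tip and boss are visible through the bore, around (257,240) versus hub centre (261,245). Nearly aligned; go down close to the tip and measure.

```bash
python3 -m pendant '{"claw":[0.4,0.4,0.4,0.4,0.4],"slide":[[-0.26,0,0],[0,0,0.5],[0,0,0.4],[0,0,0],[0,0,0]],"spin":[0,0,0,0,0]}'|sed -n 2,7p
python3 - <<'E'
from h import *
w=hub()
G=gb(np.radians(7.8)); O=np.array([.56,-.003,.1])
print("tip px",proj(w,O+G@[0,0,.0225]),"base",proj(w,O)); cv2.imwrite("pics/w4.png",cv2.resize(w["pixels"][190:300,200:320],None,fx=5,fy=5,interpolation=cv2.INTER_CUBIC))
to([.54,-.0043,.1296],np.radians(-172.2))
E
```

```text
position: [0.539, -0.004, 0.1298]
tool_rot: [-0.015, -0.072, 0.997, 0.039]
wrist_force: [-0.1, -0.3, 0.4]
opening: 0.643
grasp_force: 26.7
ell [260.7 244.8  89.4  91.4] face [ 0.532  -0.0064  0.1465] depth 0.1397 centre-TCP [-0.0019 -0.0016  0.005 ]
tip px [255.55396153 250.73314227] base [253.38484562 252.42674568]
t 10.38 pos [ 0.5396 -0.004   0.131 ] yawdeg -171.66 slide [-0.01 -0.01  0.03] spin 0.0063
```

View pics/w4.png

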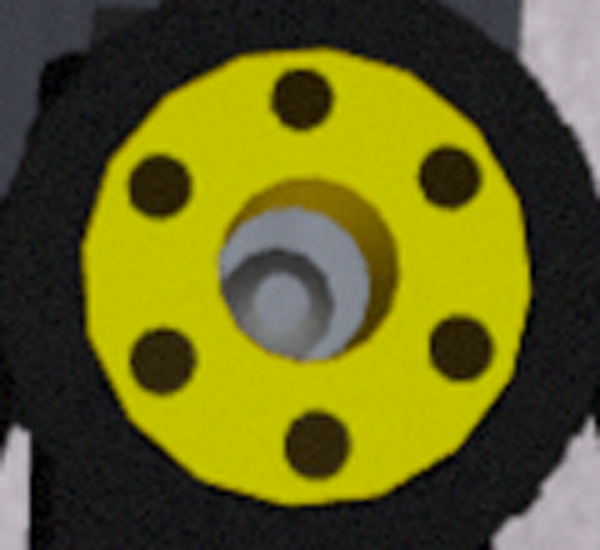

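Tip at crop (282,297), bore far rim centred (295,283), near rim (309,270): axes parallel within ~1–2°, offset ≈1 mm in +x and −y.

```bash
python3 - <<'E'
from h import *
M=rot(bot.sense()["tool_rot"]); print((M.T@(-gb(np.radians(7.8))[:,2])*.028/.04).round(3))
E
```

```text
[-0.364 -0.05   0.596]
```

```bash
python3 -m pendant '{"claw":[0.4,0.4,0.4,0.4,0.4],"slide":[[-0.025,-0.022,0],[-0.052,-0.007,0.085],[-0.052,-0.007,0.085],[-0.052,-0.007,0.085],[0,0,0]],"spin":[0,0,0,0,0]}'|sed -n 2,7p
python3 -m pendant '{"claw":[0.4,0.4,0.4,0.4,0.4],"slide":[[-0.052,-0.007,0.085],[0,0,0],[-0.052,-0.007,0.085],[0,0,0],[0,0,0]],"spin":[0,0,0,0,0]}'|sed -n 2,7p
```

```text
position: [0.547, -0.004, 0.1203]
tool_rot: [-0.014, -0.072, 0.997, 0.038]
wrist_force: [0.2, 0.2, -2.0]
opening: 0.647
grasp_force: 26.7
position: [0.5507, -0.0035, 0.1138]
tool_rot: [-0.014, -0.072, 0.997, 0.038]
wrist_force: [-0.2, 0.8, -0.5]
opening: 0.647
grasp_force: 26.7
```

```bash
for i in 1 2; do python3 -m pendant '{"claw":[0.4,0.4,0.4,0.4,0.4],"slide":[[-0.052,-0.007,0.085],[0,0,0],[-0.03,-0.004,0.05],[0,0,0],[0,0,0]],"spin":[0,0,0,0,0]}'|sed -n 2,7p; done
```

```text
position: [0.5538, -0.003, 0.1085]
tool_rot: [-0.014, -0.072, 0.997, 0.038]
wrist_force: [0.2, -1.0, -1.0]
opening: 0.648
grasp_force: 26.7
position: [0.5566, -0.0027, 0.1045]
tool_rot: [-0.014, -0.072, 0.997, 0.038]
wrist_force: [-5.8, -0.1, 11.2]
opening: 0.649
grasp_force: 27.7
```

```bash
python3 -m pendant '{"claw":[0.4,0.4,0.4,0.4,0.4],"slide":[[-0.03,-0.004,0.05],[0,0,0],[-0.02,-0.003,0.03],[0,0,0],[0,0,0]],"spin":[0,0,0,0,0]}'|sed -n 2,7p
python3 - <<'E'
from h import *
w=hub(); G=gb(np.radians(7.8)); O=np.array([.56,-.003,.1]); print("pred face centre px",proj(w,O+G@[0,0,.024]))
a=cam("side")
A=cv2.resize(a["pixels"][150:240,200:285],(510,540),interpolation=cv2.INTER_CUBIC)
B=cv2.resize(w["pixels"][180:330,170:345],(290,249)); B=np.vstack([B,np.zeros((291,290,3),np.uint8)])
cv2.imwrite("pics/p5.png",np.hstack([A,B]))
E
```

```text
position: [0.5571, -0.0026, 0.104]
tool_rot: [-0.014, -0.072, 0.997, 0.038]
wrist_force: [-16.9, -1.1, 30.3]
opening: 0.647
grasp_force: 29.8
ell [260.8 244.5  90.   92. ] face [ 0.5505 -0.0048  0.1195] depth 0.1409 centre-TCP [-0.0009 -0.0014  0.005 ]
pred face centre px [262.2661192  240.87406454]
```

View pics/p5.png

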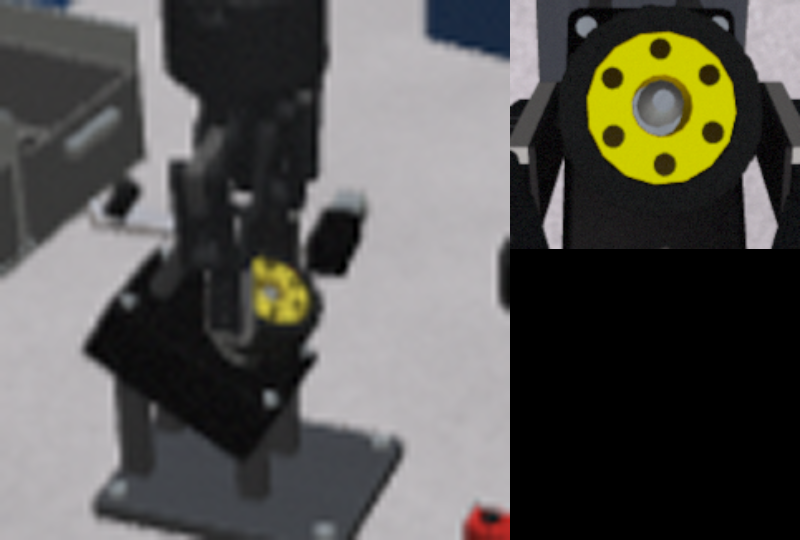

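Wheel is on and seated (35 N axial reaction, axle centred in bore at inset (662,105)). Release and retreat, shut the fingers.

```bash
python3 -m pendant '{"claw":[1,1,1,1,1],"slide":[[0,0,0],[0,0,0],[0,0,0],[0,0,0],[0.05,0,-0.2]],"spin":[0,0,0,0,0]}'|sed -n 2,7p
python3 -m pendant '{"claw":[1,1,1,0,0],"slide":[[0.05,0,-0.8],[0,0,-0.9],[0,0,-0.9],[0,0,-0.5],[0,0,0]],"spin":[0,0,0,0,0]}'|sed -n 1,7p
python3 - <<'E'
from h import *
G=gb(np.radians(7.8)); O=np.array([.56,-.003,.1]); s=cam("side"); t=cam("top"); w=cam("wrist")
for n,c in(("s",s),("t",t)):
    h=cv2.cvtColor(c["pixels"],cv2.COLOR_BGR2HSV); m=cv2.inRange(h,(22,120,60),(38,255,255)); m=cv2.morphologyEx(m,cv2.MORPH_CLOSE,np.ones((7,7)))
    q=proj(c,O+G@[0,0,.024]); k,l,st,ce=cv2.connectedComponentsWithStats(m); print(n,q.round(1),ce[1:].round(1).tolist())
cv2.imwrite("pics/p6.png",np.hstack([cv2.resize(s["pixels"][150:240,200:285],(400,424),interpolation=cv2.INTER_CUBIC),cv2.resize(w["pixels"][170:384,130:380],(400,342))[:,:].copy() if 0 else cv2.resize(t["pixels"][125:215,205:290],(400,424),interpolation=cv2.INTER_CUBIC)]))
M=rot(bot.sense()["tool_rot"]); print(M.round(3).tolist())
to(O+G@[.098,.006,.036]+[0,0,.04])
pts=np.array([(98,6),(96,11),(81.5,25),(72,30),(63,46),(46,60),(29,52),(17,38),(8,20.5),(8,17)])/1000
P=np.c_[pts,np.full(len(pts),.036)]@G.T; print((np.diff(P,axis=0)@M/.04).round(2).tolist())
E
```

```text
position: [0.5564, -0.0031, 0.1061]
tool_rot: [-0.015, -0.072, 0.997, 0.038]
wrist_force: [0.4, -0.2, -0.0]
opening: 1.007
grasp_force: 0.0
time_s: 13.4
position: [0.5613, -0.0131, 0.2371]
tool_rot: [-0.01, -0.072, 0.997, 0.038]
wrist_force: [-0.7, 0.6, -0.1]
opening: 0.747
grasp_force: 0.0
s [245.4 197.7] [[294.3, 191.9], [244.8, 198.0]]
t [243.5 176.1] [[324.0, 200.7]]
[[-0.989, -0.143, -0.033], [-0.145, 0.987, 0.074], [0.022, 0.078, -0.997]]
t 13.55 pos [ 0.5592 -0.0128  0.2309] yawdeg -171.67 slide [-1.73  0.35  0.26] spin None
[[0.04, 0.12, 0.04], [0.31, 0.34, 0.22], [0.2, 0.12, 0.13], [0.19, 0.39, 0.15], [0.36, 0.34, 0.25], [0.37, -0.21, 0.2], [0.26, -0.36, 0.13], [0.2, -0.44, 0.08], [0.0, -0.09, -0.01]]
```

View pics/p6.png

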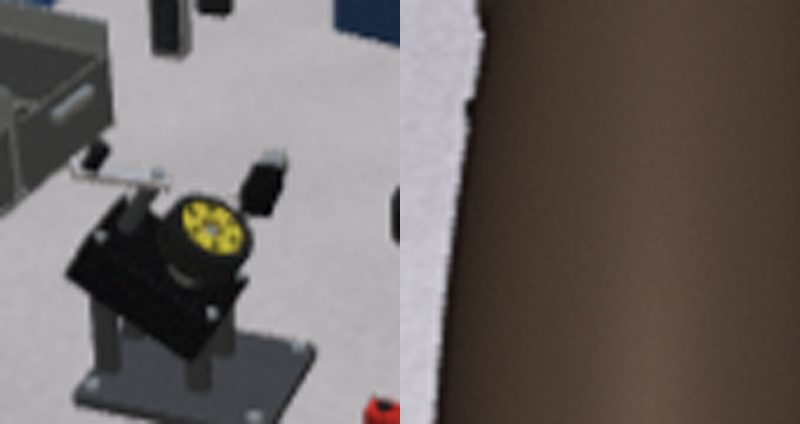

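Left half: wheel sits on the shoulder, hub at the predicted pixel; keeper untouched, its knob at (95,153). Now bring the shut fingers behind the knob.

```bash
python3 -m pendant '{"claw":[0,0,0,0,0],"slide":[[-0.58,0.12,0],[-0.58,0.12,0],[-0.57,0.11,0.2],[0,0,0],[0,0,0]],"spin":[0,0,0,0,0]}'|sed -n 2,7p
python3 - <<'E'
from h import *
G=gb(np.radians(7.8)); O=np.array([.56,-.003,.1]); to(O+G@[.098,.006,.036])
E
```

```text
position: [0.625, 0.0121, 0.2199]
tool_rot: [-0.016, -0.073, 0.996, 0.038]
wrist_force: [-0.6, -0.5, -0.5]
opening: -0.005
grasp_force: 0.0
t 13.97 pos [0.625  0.0121 0.2199] yawdeg -171.61 slide [-0.04 -0.08  0.99] spin None
```

```bash
python3 -m pendant '{"claw":[0,0,0,0,0],"slide":[[-0.04,-0.08,0.3],[0,0,0.35],[0,0,0.34],[0,0,0],[0,0,0]],"spin":[0,0,0,0,0]}'|sed -n 2,7p
python3 -m pendant '{"claw":[0,0,0,0,0],"slide":[[0.04,0.12,0.04],[0.16,0.17,0.11],[0.15,0.17,0.11],[0,0,0],[0,0,0]],"spin":[0,0,0,0,0]}'|sed -n 2,7p
cat > k.py <<'E'
from h import *
G=gb(np.radians(7.8)); O=np.array([.56,-.003,.1]); s=bot.sense(); print("tcp gb",(G.T@(s["position"]-O)*1000).round(1))
E
python3 k.py
```

```text
position: [0.6248, 0.0115, 0.1827]
tool_rot: [-0.015, -0.072, 0.997, 0.038]
wrist_force: [-0.7, -0.8, 0.7]
opening: -0.001
grasp_force: 0.0
position: [0.6093, 0.0289, 0.1758]
tool_rot: [-0.013, -0.073, 0.997, 0.038]
wrist_force: [0.7, -0.2, -0.5]
opening: -0.0
grasp_force: 0.0
tcp gb [84.  24.9 39. ]
```

```bash
python3 -m pendant '{"claw":[0,0,0,0,0],"slide":[[0.2,0.12,0.18],[0.1,0.2,0.08],[0.09,0.19,0.08],[0,0,0],[0,0,0]],"spin":[0,0,0,0,0]}'|sed -n 2,5p
python3 k.py
python3 -m pendant '{"claw":[0,0,0,0,0],"slide":[[0.18,0.17,0.12],[0.18,0.17,0.12],[0.18,-0.1,0.1],[0.18,-0.1,0.1],[0,0,0]],"spin":[0,0,0,0,0]}'|sed -n 2,5p
python3 k.py
```

```text
position: [0.5905, 0.0482, 0.1633]
tool_rot: [-0.014, -0.073, 0.997, 0.039]
wrist_force: [0.2, 0.5, 0.7]
opening: -0.002
tcp gb [63.8 46.6 36.3]
position: [0.5594, 0.0491, 0.1459]
tool_rot: [-0.015, -0.072, 0.997, 0.038]
wrist_force: [-0.4, -0.8, -0.5]
opening: 0.0
tcp gb [28.6 51.7 36.5]
```

```bash
cat >> k.py <<'E'
c=cam("side"); w=cam("wrist")
for a in (2.43,1.6,1.2,1.0,.9,.8,.7,.6,.4,.2,0):
    h=np.array([.046,0,.0]); u=np.array([-np.cos(a),np.sin(a),0]); o=[]
    for cc in (c,w):
        for p in (h+u*.046+[0,0,.0505],h+u*.023+[0,0,.0325]):
            x,y=proj(cc,O+G@p).round().astype(int); o.append((int(x),int(y),cc["pixels"][y-1:y+2,x-1:x+2].mean((0,1)).round().astype(int).tolist()) if 1<x<510 and 1<y<382 else None)
    print(a,o)
E
python3 k.py
```

```text
tcp gb [28.6 51.7 36.5]
2.43 [(221, 180, [37, 36, 35]), (226, 186, [41, 39, 40]), (215, 369, [14, 11, 13]), (186, 318, [45, 41, 41])]
1.6 [(229, 190, [30, 28, 28]), (230, 190, [30, 28, 27]), (251, 282, [20, 19, 17]), (203, 281, [23, 18, 19])]
1.2 [(235, 193, [79, 80, 80]), (233, 192, [59, 59, 59]), (244, 241, [33, 32, 32]), (200, 262, [192, 178, 181])]
1.0 [(238, 194, [34, 38, 38]), (234, 192, [68, 69, 69]), (234, 223, [31, 29, 30]), (196, 254, [195, 181, 183])]
0.9 [(240, 194, [36, 82, 86]), (235, 193, [79, 80, 80]), (228, 215, [26, 26, 25]), (193, 250, [191, 177, 180])]
0.8 [(241, 195, [46, 132, 141]), (236, 193, [77, 77, 77]), (222, 208, [16, 15, 14]), (190, 247, [193, 179, 181])]
0.7 [(242, 195, [50, 149, 160]), (237, 193, [74, 73, 73]), (214, 202, [13, 15, 14]), (187, 243, [167, 158, 164])]
0.6 [(244, 194, [42, 116, 125]), (237, 193, [74, 73, 73]), (206, 196, [27, 26, 25]), (183, 241, [21, 20, 22])]
0.4 [(246, 194, [46, 111, 118]), (238, 192, [90, 91, 92]), (189, 187, [0, 205, 205]), (175, 237, [23, 21, 21])]
0.2 [(248, 193, [104, 113, 117]), (239, 192, [69, 75, 76]), (170, 182, [0, 134, 155]), (167, 234, [24, 24, 24])]
0 [(249, 192, [141, 141, 143]), (240, 191, [101, 102, 103]), (150, 180, [0, 205, 205]), (157, 233, [24, 23, 23])]
```

Wrist pixels show the bright bar at a ≈ 0.95, moving as planned. Continue to the stop.

```bash
python3 -m pendant '{"claw":[0,0,0,0,0],"slide":[[0.26,-0.36,0.13],[0.1,-0.22,0.04],[0.1,-0.22,0.04],[0,0,0],[0,0,0]],"spin":[0,0,0,0,0]}'|sed -n 2,5p
python3 k.py | cut -c1-300
python3 -m pendant '{"claw":[0,0,0,0,0],"slide":[[0,-0.06,0],[0,-0.06,0],[0,0,0],[0,0,0],[0,0,0]],"spin":[0,0,0,0,0]}'|sed -n 2,5p; python3 k.py|head -1
```

```text
position: [0.5472, 0.0157, 0.1364]
tool_rot: [-0.013, -0.071, 0.997, 0.038]
wrist_force: [-0.3, 0.3, -0.3]
opening: -0.004
tcp gb [ 9.4 20.2 36.6]
2.43 [(221, 180, [168, 165, 167]), (226, 186, [177, 174, 177]), None, (252, 361, [15, 15, 14])]
1.6 [(229, 190, [102, 100, 102]), (230, 190, [71, 70, 70]), (325, 328, [15, 14, 11]), (268, 321, [25, 22, 22])]
1.2 [(235, 193, [141, 139, 142]), (233, 192, [133, 132, 134]), (314, 284, [17, 16, 13]), (264, 302, [30, 29, 31])]
1.0 [(238, 194, [41, 40, 40]), (234, 192, [151, 149, 153]), (304, 266, [182, 175, 182]), (259, 293, [38, 38, 40])]
0.9 [(240, 194, [31, 30, 29]), (235, 193, [141, 139, 142]), (298, 257, [174, 168, 174]), (257, 289, [36, 35, 35])]
0.8 [(241, 195, [34, 34, 33]), (236, 193, [109, 108, 110]), (290, 250, [40, 36, 36]), (253, 286, [13, 12, 12])]
0.7 [(242, 195, [39, 39, 39]), (237, 193, [71, 70, 72]), (283, 243, [17, 15, 15]), (250, 282, [16, 16, 16])]
0.6 [(244, 194, [63, 64, 64]), (237, 193, [71, 70, 72]), (275, 237, [52, 51, 52]), (246, 280, [18, 14, 14])]
0.4 [(246, 194, [42, 43, 43]), (238, 192, [59, 57, 58]), (257, 228, [35, 35, 37]), (238, 275, [29, 26, 25])]
0.2 [(248, 193, [39, 38, 39]), (239, 192, [35, 34, 33]), (238, 222, [27, 26, 27]), (229, 273, [18, 14, 15])]
0 [(249, 192, [75, 76, 77]), (240, 191, [29, 28, 27]), (217, 221, [44, 44, 44]), (220, 272, [115, 107, 107])]
position: [0.5476, 0.0118, 0.1358]
tool_rot: [-0.014, -0.072, 0.997, 0.038]
wrist_force: [0.2, 0.6, -0.5]
opening: 0.001
tcp gb [ 9.  16.4 36.1]
```

```bash
for i in 1 2; do python3 -m pendant '{"claw":[0,0,0,0,0],"slide":[[0,-0.04,0],[0,-0.04,0],[0,0,0],[0,0,0],[0,0,0]],"spin":[0,0,0,0,0]}'|sed -n 2,4p; python3 k.py|sed -n '1p;$p'; done
```

```text
position: [0.5478, 0.0088, 0.1355]
tool_rot: [-0.014, -0.072, 0.997, 0.039]
wrist_force: [-2.3, 2.1, 0.7]
tcp gb [ 8.7 13.4 36. ]
0 [(249, 192, [50, 50, 50]), (240, 191, [37, 35, 35]), (233, 222, [25, 24, 24]), (234, 273, [36, 34, 32])]
position: [0.5479, 0.0079, 0.1354]
tool_rot: [-0.014, -0.073, 0.996, 0.041]
wrist_force: [-2.3, 10.7, 0.4]
tcp gb [ 8.6 12.4 35.9]
0 [(249, 192, [52, 51, 51]), (240, 191, [38, 37, 36]), (236, 222, [27, 25, 26]), (236, 274, [36, 32, 32])]
```

```bash
python3 -m pendant '{"claw":[0,0,0,0,0],"slide":[[0,-0.04,0],[0,0,0],[0,0,0],[0,0.2,0],[0,0.4,-0.2]],"spin":[0,0,0,0,0]}'|sed -n 2,5p
for i in 1 2; do python3 -m pendant '{"claw":[0,0,0,0,0],"slide":[[0,0.4,-0.5],[0,0.2,-0.8],[0.3,0,-0.8],[0.5,0.3,0],[0.5,0.3,0]],"spin":[0,0,0,0,0]}'|sed -n 1,4p; done
python3 - <<'E'
from h import *
G=gb(np.radians(7.8)); O=np.array([.56,-.003,.1]); c=cam("side"); w=cam("wrist"); t=cam("top")
for n,cc in (("side",c),("wrist",w),("top",t)):
    for nm,p in (("knobtop",[0,0,.0505]),("bar mid",[.023,0,.0325]),("bar 30",[.03,0,.0325]),("hinge",[.046,0,.0325])):
        print(n,nm,proj(cc,O+G@p).round(1))
    g=cv2.cvtColor(cc["pixels"],cv2.COLOR_BGR2GRAY); x,y=proj(cc,O+G@[.01,0,.0325]).round().astype(int)
    if 20<x<490 and 20<y<360:
        print(x-18,y-18); print("\n".join("".join("%4d"%v for v in r[::2]) for r in g[y-18:y+12:2,x-18:x+18]))
h=cv2.cvtColor(c["pixels"],cv2.COLOR_BGR2HSV); m=cv2.inRange(h,(22,120,60),(38,255,255)); ys,xs=np.nonzero(m[:,:265][:250]); print("yellow side",len(xs),xs.mean(),ys.mean(),xs.min(),xs.max())
E
```

```text
position: [0.5451, 0.026, 0.1436]
tool_rot: [-0.015, -0.071, 0.997, 0.037]
wrist_force: [-0.6, -0.2, 0.6]
opening: 0.0
time_s: 18.63
position: [0.4913, 0.06, 0.2357]
tool_rot: [-0.011, -0.072, 0.997, 0.037]
wrist_force: [-0.8, -0.2, -0.4]
time_s: 19.05
position: [0.4354, 0.0937, 0.3241]
tool_rot: [-0.011, -0.072, 0.997, 0.038]
wrist_force: [-0.3, 0.3, -0.4]
side knobtop [249.5 191.5]
side bar mid [240.  191.2]
side bar 30 [238.  189.8]
side hinge [233.4 186.7]
226 176
 177 178 178 178 179 179 178 176 175 173 174 174 173 173 174 174 173 174
 174 175 176 176 177 175 176 175 174 174 173 172 171 171 170 173 174 174
 174 175 175 175 174 175 173 173 172 172 171 171 171 172 172 172 172 172
 172 173 174 173 171 172 170 171 171 169 170 170 170 170 169 143 138 142
 171 170 172 166 170 170 171 170 169 170 170 170 171 169 120  95 103  96
 172 171 173 133 141 168 169 168 168 170 170 171 169 149  19  16  15  70
 170 171 100 118 149 169 170 171 173 171 169 171 171  55  16  15  15 129
 152 154  52  62 122 169 167 171 153 174 171 138 151  13  17  15  11 152
  43  64  44  83 163 122 145 167 146  71  9
[... 2244 characters left out ...]
  2   9  15  29 210 203 163  19  13  10  42  67  63 188
 185  61  65  66  10  13  15  96 206 202 208 209  90  14  16  66  58 164
 195  62  64  66  13  16  66 212 189 203 202 166 141  47  22  65  60 124
 213  78  64  66  21  15  97  76 184 205 204 208 212 169  18  67  62 102
 219  93  60  66  32  19 175 211 215  56  64 181 208 168  10  60  61  87
 213 105  59  65  45  12 151 192 193  22  20 187  72 115   9  56  63  75
 212 133  58  64  47  11  27 141 170  91  19 204 179  20  58  46  65  59
 217 178  57  65  46 106  42  30 142 219 143  98  18  12  37  54  63  61
 218 184  58  63  61  33  31  23  14  11  13  19  51  64  61  61  65  59
yellow side 54 244.57407407407408 199.90740740740742 239 251
```

Top view pixels put the knob at about (244,179) and the bar at x≈243, both matching a = 0. The stop force was felt too, and the robot is clear.

```bash
python3 -c "
from workcell import bot
print(bot.hand_in())"
```

```text
the job is handed in; nothing more can be done
None
```

The smaller wheel is pushed fully home on the axle and the keeper bar is swung to its stop across the hub, with the arm touching nothing at about 19 s; I handed the job in, but viewed 11 pictures against the limit of 10.

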